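Start the captive knob of the sample block's cover

ROBOT

A 6-joint arm with a two-finger parallel gripper is mounted at the origin on a cart in front of the work surface, level with it; the furniture and walls round the work are solid. World frame = base frame: x ahead of the robot, y to its left, z up, the work surface at z = 0. Lengths are in m, angles in degrees, forces in N, time in s.
With the tool pointing down it reaches from about 0.375 to 0.75 m from the base axis. Payload 9 kg.
Tool frame: the origin (TCP) lies midway between the tips of the shut fingers; the grasp point (between the pads) lies 19 mm behind it (arm.tcp_to_grasp is the distance from the TCP to the grasp point, in m); z points along the fingers, y is the line along which they close (so a half turn about z gives the same grasp; the last joint's range is limited). The gripper opens to 85 mm and grips with 20 to 120 N. Pads are 22 mm wide; open, the fingers measure 114 mm over their backs; the gripper's body (76 mm by 85 mm) begins 54 mm behind the grasp point. The pads swing forward as they close: fully open they stand 13 mm farther back than shut.
Start: joints at [54.219, 5.964, 5.575, 89.605, 0, 77.527], TCP at [0.237, 0.551, 0.231] pointing down, gripper open.
Joint ranges: [-171.21, 171.21], [-48.23, 106.86], [-62.78, 66.21], [-105.2, 120.99], [-86.42, 89.51], [-180, 180]. Speed limits (degrees/s): [127.2, 127.2, 147.25, 180, 180, 180].

INTERFACE

Orientations are given as a 3x3 rotation matrix whose columns are the frame's x, y, z axes.
In Python, from plant import monitor, cams, sign_off, models, arm gives the robot as it stands.
- The arm moves only by the shell command python3 -m jog 'ROWS'. ROWS is JSON, a list that holds one entry, the list of rows, each a list of 7 numbers: the shift along the world's x, y, z in cm, then the turn, a rotation vector about the world's x, y, z in degrees, then the opening, from -1 (shut) to 1 (fully open), so that 0 is half open. In form: [[[tx, ty, tz, wx, wy, wz, fingers], ...]]. A call has 1 to 8 rows; each row is the pose to reach, as a shift and turn from the pose commanded when the call began; what a row does not reach only later rows make up. A row lasts 1/8 s, in which the tool goes at most 62.5 mm and 10.7 degrees, less where a joint would pass 70% of its speed; a pose out of reach is approached as far as the arm can. A call with a gripper value outside its range is refused whole. The fingers move at their own pace and stop on an object; the grip force is fixed at half the most. Time passes only in rows, so rows that repeat a pose let the fingers close. It gives the time, the measured TCP pose, the force, the opening and the grip force at its end, in the units of the state.
- monitor.read_state(): the state, without advancing time (a new reading comes with each control period).
- cams.read_camera(name): name is "side" or "top" or "wrist"; returns a dict with "img" (480x640x3 uint8, blue, green, red), "camera_matrix" (3x3 intrinsics, pixels), "R" (3x3) and "t" (3): a world point X has camera coordinates R X + t; the wrist camera has in their place "mount" (4x4, takes a point from camera to tool coordinates, whose origin is the TCP and whose axes are the flange's). Camera axes: x right, y down, z forward; pixel columns grow to the right and rows downward; lengths in m; the calibration is good to about 2 mm. The wrist camera is an equidistant fisheye: a pixel r from the principal point sees the ray r / f radians off the axis. A picture is of the moment at which its call begins: read the wrist's pose just before it. There is no depth.
- sign_off(): hands the job in; it is judged then, once.
Trained networks look in the newest picture that a camera, given by its name, has taken for a name from the list of things; names that differ only in an ending like _2 or _b are one class to them, and where a whole thing is asked for, a point or a joint stands for the part that bears it (a point fixed in the world has none). Each returns a list of dicts, best first, with "conf" (0 to 1); they miss things now and then, are a little off and sometimes report something else, mostly with a low value. They report only what shows in the picture. A call takes as long as a camera call.
- models.look_for(camera, name): "extent" ([left, top, right, bottom] in pixels, round what is visible of it).
- models.cut_out(camera, name): "mask" (480x640 bool, what is visible of it) and "extent" ([left, top, right, bottom] in pixels, round what is visible of it).
The state is a dict: "time_s": time; "q": joint angles; "qvel": joint speeds; "effort": joint torques, N m; "eef_pos": TCP position; "tcp_rot": TCP orientation; "contact_force": force on the tool from outside, world axes, zero at the start; "moment": the same for the moment, N m; "gripper_width": finger opening in m; "gripper_force": force on a finger pad.
Only numpy, scipy, OpenCV 4.12 (cv2) and the standard library are available. Lean on these libraries where they do the work, as an engineer would, in place of code of your own. Each camera call takes 0.05 s, during which the arm holds its last target. There are 200 camera calls.

TASK

The cover of the sample block is held by two captive T-handled screw-knobs, but only one of them is fastened. Take the knob that still stands up, press it down against its spring and, keeping it pressed, turn it clockwise until it stops, so that it stays down when you let go. Leave the other knob as it is.

Things in the scene. Friction and masses are not known exactly. Their poses are not given: they have to be found in the camera images.
- block: The sample block: a fixed grey block with an aluminium cover plate, 110 x 224 mm, plate top 34 mm above the bench, nine rubber discs in its middle. Origin: centre of its underside; y runs along its long side, z up. A knob stands at each end, 85 mm from the middle. Two small reagent bottles stand close behind it.
- loose_grip (a point): Grip point of the knob that stands up: a black T-handle, upright bar 46 mm long, 12 thick, 33 high, on a flange 36 mm across. The point is on the knob's axis, 12 mm below the bar's top, 20 above the flange, 91 above the bench at the start; it sinks and turns with the knob. z up, y along the bar, x across it. Bar at first along the block's long side (within 6 degrees). Either end of the block.
- loose_press (a joint): How far the standing knob is pressed, m: 0 = up (start), 0.013 = lowest stop. A spring lifts it with 2 N at 0, 8.5 N at 0.013. Only when pressed beyond 0.010 (or nearly) do lugs on its stem pass under catches in its steel collar (42 mm across, 18 high); turned under them it stays at about 0.010 when released, otherwise it springs up.
- loose_turn (a joint): How far the standing knob is turned, rad, growing clockwise seen from above: 0 to 0.1 at the start, 1.40 (80 degrees) = end stop, reached in one grasp. Up, it turns no further than about 0.2; pressed down it turns easily (under 0.1 N m).
- done_turn (a joint): Turn, in rad, of the other knob, fastened already: about 1.38 at the start (end stop 1.40). It stands 170 mm away at the other end of the block, the same in shape but 10 mm lower and its bar lies across the block. To be left as it is.

How it is judged:
By the outcome, as a careful person would: the job done as asked, in the order asked, and still so for the second after the job is handed in, with the robot touching nothing.
It also fails if it takes over 32 s, if anything falls off the work surface, if the arm or the gripper's body presses on something with over 40 N, if the wrist force passes 120 N, or if a joint passes its speed limit or range.

## Working session

There is one attempt and no reset: what is moved stays moved. The work goes in short steps, Python scripts to look and compute and a shell command to move; the robot and the scene stay as the last step left them, time stands still between calls to the robot, and variables do not carry over. Pictures are saved under pics/ and viewed, at most 10 in all, crops included, and the job is handed in when it is done.

```bash
mkdir -p pics; python3 - <<'E'
from plant import monitor,cams,models,arm
import cv2,numpy as np
s=monitor.read_state(); print(s['time_s'],s['eef_pos'],s['tcp_rot'],arm.tcp_to_grasp,s['contact_force'])
ims=[]
for n in ['top','side']:
    c=cams.read_camera(n); ims.append(c['img'])
    print(n,c['camera_matrix'].tolist() if hasattr(c['camera_matrix'],'tolist') else c['camera_matrix'],c['R'],c['t'])
    for k in ['block','loose_grip','done_turn']:
        print(n,k,[(r['extent'],round(r['conf'],2)) for r in models.look_for(n,k)][:3])
    cv2.imwrite(f'pics/{n}0.png',c['img'])
E
```

```text
0.0 [0.23715565 0.55077044 0.23052842] [[-9.18414769e-01  3.95618095e-01 -7.97333289e-04]
 [ 3.95618783e-01  9.18414174e-01 -1.08768611e-03]
 [ 3.01973889e-04 -1.31438701e-03 -9.99999091e-01]] 0.0187 [-0.26636022  0.33470014 -0.16644974]
top [[607.6523747654943, 0.0, 326.0768896653085], [0.0, 607.6523747654943, 239.67329671711286], [0.0, 0.0, 1.0]] [[ 0.02315931 -0.9993993  -0.02578131]
 [-0.98709319 -0.01877134 -0.15904299]
 [ 0.15846351  0.02913188 -0.98693498]] [0.15454493 0.49751998 0.86252148]
top block [([267.3, 187.8, 424.4, 293.4], 0.61)]
top loose_grip [([272.0, 235.4, 302.7, 258.5], 0.76)]
top done_turn [([387.1, 202.3, 414.1, 233.0], 0.91)]
side [[566.717927001444, 0.0, 314.46405428336067], [0.0, 566.717927001444, 234.86541771379572], [0.0, 0.0, 1.0]] [[-0.99163579 -0.1290111   0.00382024]
 [-0.05811323  0.41986362 -0.90572479]
 [ 0.11524457 -0.89837112 -0.42384904]] [0.49562538 0.03921825 0.98148955]
side block [([269.5, 227.6, 349.5, 313.7], 0.88)]
side loose_grip [([299.9, 240.9, 322.0, 277.2], 0.91)]
side done_turn [([285.7, 203.7, 313.4, 228.9], 0.6)]
```

View pics/top0.png

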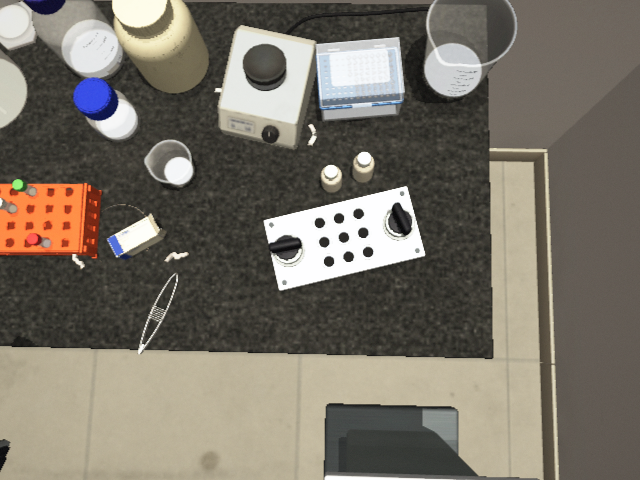

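View pics/side0.png

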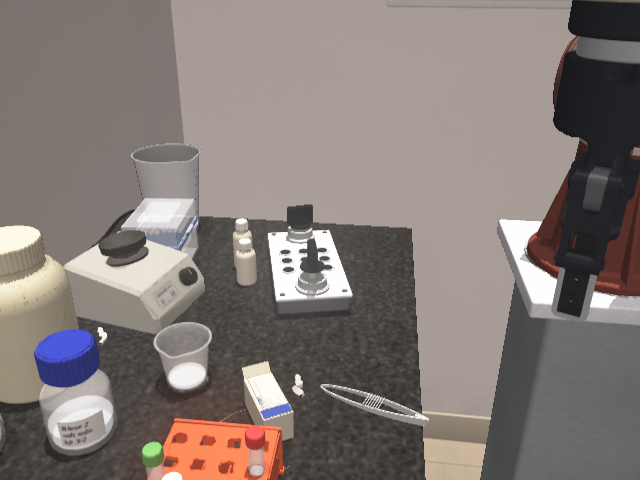

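The loose knob is the one at the left end in the top view (~287,245), its bar along the block. The fastened one is at ~(399,218). The plate corners are at about (264,221), (409,188), (424,257) and (280,289).

```bash
cat >h.py <<'E'
import numpy as np,cv2
from plant import monitor,cams,models,arm
def ray(c,u,v):
    K=np.array(c['camera_matrix']);R=np.array(c['R']);t=np.array(c['t'])
    return -R.T@t, R.T@np.linalg.solve(K,[u,v,1])
def atz(c,u,v,z):
    o,d=ray(c,u,v); return o+d*(z-o[2])/d[2]
E
python3 - <<'E'
from h import *
c=cams.read_camera('top')
P=np.array([atz(c,u,v,.034) for u,v in [(264,221),(409,188),(424,257),(280,289)]])
print(P.round(4),'centre',P.mean(0).round(4))
e=(P[0]+P[3]-P[1]-P[2])[:2]/2;print('len',np.linalg.norm(e));y=e/np.linalg.norm(e);print('yaw of block y from +x',np.degrees(np.arctan2(y[1],y[0])))
print('knob pred',P.mean(0)[:2]+.085*y)
m=models.cut_out('top','loose_grip')[0]['mask']
dark=m&(c['img'].max(2)<70)
v,u=np.nonzero(dark);print(len(u))
r=cv2.minAreaRect(np.c_[u,v].astype(np.float32));print(r)
b=cv2.boxPoints(r);W=np.array([atz(c,*p,.10) for p in b]);print(W.round(4),W.mean(0))
s=cams.read_camera('side')
k=models.cut_out('side','loose_grip')[0];print(k['extent'])
# triangulate bar top centre using side top of bar
v2,u2=np.nonzero(k['mask']&(s['img'].max(2)<70));print(u2[v2<v2.min()+4].mean(),v2.min())
o,d=ray(s,u2[v2<v2.min()+4].mean(),v2.min());print('side ray at z.103',o+d*(.103-o[2])/d[2])
E
```

```text
[[0.5222 0.2598 0.034 ]
 [0.5772 0.0413 0.034 ]
 [0.4721 0.0189 0.034 ]
 [0.4199 0.232  0.034 ]] centre [0.4978 0.138  0.034 ]
len 0.22234560135121748
yaw of block y from +x 103.931306116234
knob pred [0.4773821  0.22048809]
408
((286.1000061035156, 247.70001220703125), (22.807889938354492, 30.857738494873047), 63.43495178222656)
[[0.4766 0.2452 0.1   ]
 [0.4968 0.2073 0.1   ]
 [0.4683 0.1922 0.1   ]
 [0.4483 0.2299 0.1   ]] [0.47250056 0.21863439 0.1       ]
[267.7, 230.4, 347.2, 312.5]
329.0 311
side ray at z.103 [0.43276195 0.39202791 0.103     ]
```

```bash
python3 -m jog '[[[3,-4.2,0,0,0,10,1],[6,-8.4,0,0,0,20,1],[9,-12.6,0,0,0,30,1],[12,-16.8,0,0,0,40,1],[15,-21,0,0,0,50,1],[18,-25,0,0,0,60,1],[21,-29,0,0,0,70,1],[24,-33,0,0,0,80,1]]]'; python3 -m jog '[[[0,0,-1,0,0,10,1],[0,0,-2,0,0,20,1],[0,0,-3,0,0,30,1],[0,0,-4,0,0,40,1],[0,0,-4,0,0,47,1],[0,0,-4,0,0,47,1]]]'
python3 - <<'E'
from h import *
s=monitor.read_state();print(s['time_s'],s['q'],s['eef_pos'],s['tcp_rot'])
c=cams.read_camera('wrist');print(c['camera_matrix'],c['mount']);cv2.imwrite('pics/w1.png',c['img'])
for k in ['loose_grip','done_turn','block']: print(k,[(r['extent'],round(r['conf'],2)) for r in models.look_for('wrist',k)][:3])
E
```

```text
time_s: 1.6
eef_pos: [0.4783, 0.2196, 0.2315]
tcp_rot: [[-0.544, -0.839, 0.0], [-0.839, 0.544, 0.0], [-0.0, -0.0, -1.0]]
contact_force: [1.6, 0.6, -0.5]
gripper_width: 0.0852
gripper_force: 0.0
time_s: 2.35
eef_pos: [0.4774, 0.2211, 0.1913]
tcp_rot: [[0.236, -0.972, -0.0], [-0.972, -0.236, 0.0], [-0.0, 0.0, -1.0]]
contact_force: [0.1, -0.2, 0.6]
gripper_width: 0.0852
gripper_force: 0.0
2.35 [ 1.05845027e+01 -7.23659345e+00 -1.16890271e+01  8.55531039e+01
  2.19479662e-03 -9.30555218e+01] [0.47737404 0.22105961 0.1913417 ] [[ 2.35821023e-01 -9.71796499e-01 -1.02040629e-04]
 [-9.71796503e-01 -2.35821027e-01  1.99016709e-05]
 [-4.34037001e-05  9.44694943e-05 -9.99999995e-01]]
[[371.64829954   0.         315.10029766]
 [  0.         371.64829954 244.94487138]
 [  0.           0.           1.        ]] [[ 8.81595593e-04 -9.60567940e-01 -2.78043982e-01  7.11647745e-02]
 [ 9.99999258e-01  1.08055902e-03 -5.62340570e-04 -2.30643121e-04]
 [ 8.40609254e-04 -2.78043280e-01  9.60568180e-01 -1.42744852e-01]
 [ 0.00000000e+00  0.00000000e+00  0.00000000e+00  1.00000000e+00]]
loose_grip [([291.3, 208.8, 341.6, 282.9], 0.88)]
done_turn [([274.5, 0.2, 341.6, 33.2], 0.6)]
block [([244.4, 0.1, 383.5, 257.4], 0.65), ([294.3, 208.0, 341.7, 282.9], 0.43)]
```

View pics/w1.png

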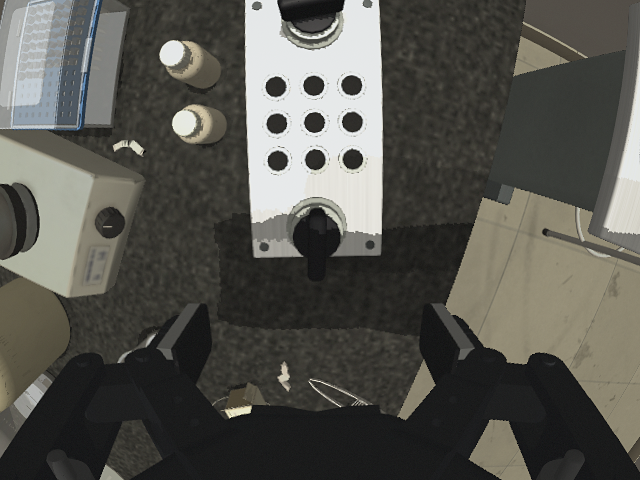

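The wrist view shows the loose knob's bar from about (317,208) to (316,279), roughly in line with tool x. The bottles are clear to the left.

```bash
cat >>h.py <<'E'
def wray(c,s,u,v):
    K=np.array(c['camera_matrix']);M=np.array(c['mount']);R=np.array(s['tcp_rot'])
    x=(u-K[0,2])/K[0,0];y=(v-K[1,2])/K[1,1];r=np.hypot(x,y)
    d=np.array([x/r*np.sin(r),y/r*np.sin(r),np.cos(r)])
    return np.array(s['eef_pos'])+R@M[:3,3],R@M[:3,:3]@d
def watz(c,s,u,v,z):
    o,d=wray(c,s,u,v);return o+d*(z-o[2])/d[2]
E
python3 - <<'E'
from h import *
s=monitor.read_state();c=cams.read_camera('wrist')
g=c['img'].max(2)
for v in range(204,284,4):
    r=np.nonzero(g[v,285:350]<45)[0]
    print(v,(r.min()+285,r.max()+285,len(r)) if len(r) else None)
print([watz(c,s,u,v,.034).round(4) for u,v in [(257,6),(367,4),(370,245),(264,247)]])
for u,v in [(317,208),(316,279)]: print(watz(c,s,u,v,.103))
i=cv2.resize(c['img'][190:290,260:380],None,fx=5,fy=5,interpolation=cv2.INTER_CUBIC)
cv2.imwrite('pics/w2.png',cv2.convertScaleAbs(i,alpha=2.5,beta=10))
E
```

```text
204 None
208 (np.int64(314), np.int64(321), 8)
212 (np.int64(310), np.int64(324), 15)
216 (np.int64(306), np.int64(327), 22)
220 (np.int64(300), np.int64(332), 27)
224 (np.int64(298), np.int64(336), 30)
228 (np.int64(295), np.int64(337), 39)
232 (np.int64(294), np.int64(339), 46)
236 (np.int64(293), np.int64(339), 47)
240 (np.int64(294), np.int64(339), 46)
244 (np.int64(295), np.int64(338), 44)
248 (np.int64(297), np.int64(336), 40)
252 (np.int64(300), np.int64(333), 34)
256 (np.int64(304), np.int64(349), 33)
260 (np.int64(285), np.int64(349), 65)
264 (np.int64(285), np.int64(349), 63)
268 (np.int64(285), np.int64(349), 63)
272 (np.int64(285), np.int64(349), 65)
276 (np.int64(285), np.int64(349), 65)
280 (np.int64(285), np.int64(349), 58)
[array([0.5677, 0.0513, 0.034 ]), array([0.4813, 0.0288, 0.034 ]), array([0.429 , 0.2256, 0.034 ]), array([0.5159, 0.2485, 0.034 ])]
[0.48341865 0.19319867 0.103     ]
[0.47269914 0.23994725 0.103     ]
```

View pics/w2.png

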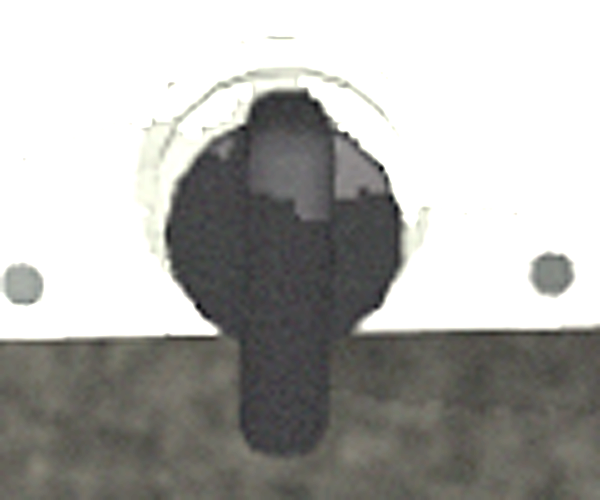

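```bash
python3 -m jog '[[[0,-0.2,-4,0,0,0,0.5],[0,-0.2,-8,0,0,0,0.3],[0,-0.2,-10.5,0,0,0,0.2],[0,-0.2,-11.6,0,0,0,0.2],[0,-0.2,-11.6,0,0,0,0.2]]]'; python3 - <<'E'
from h import *
s=monitor.read_state();c=cams.read_camera('wrist');cv2.imwrite('pics/w3.png',c['img'][150:450,140:500])
E
```

```text
time_s: 3.22
eef_pos: [0.4772, 0.2191, 0.0753]
tcp_rot: [[0.236, -0.972, -0.001], [-0.972, -0.236, -0.0], [-0.0, 0.001, -1.0]]
contact_force: [-0.0, 0.1, 1.5]
gripper_width: 0.0512
gripper_force: 0.0
```

View pics/w3.png

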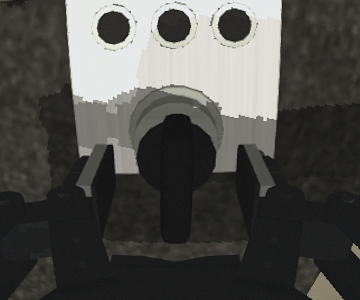

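The bar (crop ~176,115 to 175,240) is centred between the open pads (crop x ~105 and ~245). Now I close on it.

```bash
python3 -m jog '[[[0,0,0,0,0,0,-1],[0,0,0,0,0,0,-1],[0,0,0,0,0,0,-1],[0,0,0,0,0,0,-1],[0,0,0,0,0,0,-1],[0,0,0,0,0,0,-1]]]'
```

```text
time_s: 4.03
eef_pos: [0.4773, 0.219, 0.0753]
tcp_rot: [[0.237, -0.972, -0.0], [-0.972, -0.237, -0.0], [0.0, 0.0, -1.0]]
contact_force: [-1.9, -1.8, 2.0]
gripper_width: 0.011
gripper_force: 60.4
```

Gripped (11 mm, 60 N). Press down.

```bash
python3 -m jog '[[[0,0,-0.3,0,0,0,-1],[0,0,-0.6,0,0,0,-1],[0,0,-0.9,0,0,0,-1],[0,0,-1.1,0,0,0,-1],[0,0,-1.25,0,0,0,-1],[0,0,-1.25,0,0,0,-1],[0,0,-1.25,0,0,0,-1]]]'
```

```text
time_s: 4.9
eef_pos: [0.4775, 0.219, 0.0635]
tcp_rot: [[0.237, -0.972, 0.0], [-0.972, -0.237, -0.0], [0.0, -0.0, -1.0]]
contact_force: [-6.0, -3.3, 10.8]
gripper_width: 0.0109
gripper_force: 61.9
```

```bash
python3 -m jog '[[[0,0,-0.1,0,0,0,-1],[0,0,-0.1,0,0,-8,-1],[0,0,-0.1,0,0,-16,-1],[0,0,-0.1,0,0,-24,-1],[0,0,-0.1,0,0,-32,-1],[0,0,-0.1,0,0,-40,-1],[0,0,-0.1,0,0,-40,-1]]]'; python3 -c "
from plant import monitor;s=monitor.read_state();print(s['moment'],s['q'])"
```

```text
time_s: 5.78
eef_pos: [0.4766, 0.2191, 0.0634]
tcp_rot: [[-0.445, -0.896, -0.001], [-0.896, 0.445, -0.0], [0.001, 0.001, -1.0]]
contact_force: [-14.5, -4.5, 22.7]
gripper_width: 0.011
gripper_force: 63.7
[-0.9720801   3.29034164 -0.00874765] [ 1.03828020e+01 -4.88877333e+00 -2.28839607e+01  7.20751645e+01
 -2.85183728e-03 -5.32186266e+01]
```

```bash
python3 -m jog '[[[-0.1,0,0.03,0,0,-8,-1],[-0.1,0,0.03,0,0,-16,-1],[-0.1,0,0.03,0,0,-24,-1],[-0.1,0,0.03,0,0,-30,-1],[-0.1,0,0.03,0,0,-34,-1],[-0.1,0,0.03,0,0,-34,-1]]]'; python3 -c "
from plant import monitor;s=monitor.read_state();print(s['moment'],s['q'])"
```

```text
time_s: 6.52
eef_pos: [0.4756, 0.2196, 0.0634]
tcp_rot: [[-0.869, -0.495, -0.001], [-0.495, 0.869, 0.001], [0.001, 0.001, -1.0]]
contact_force: [-12.8, -1.7, 20.1]
gripper_width: 0.0105
gripper_force: 63.2
[-0.39157649  2.98171068 -0.030485  ] [ 1.04204104e+01 -5.04972114e+00 -2.30370409e+01  7.20719595e+01
  6.06513710e-02 -1.92539072e+01]
```

```bash
python3 -m jog '[[[0,0,0,0,0,-2,-1],[0,0,0,0,0,-4,-1],[0,0,0,0,0,-4,-1]]]'; python3 -c "
from plant import monitor;s=monitor.read_state();print(s['moment'],s['q'][5])"
python3 -m jog '[[[0,0,0,0,0,-2,-1],[0,0,0,0,0,-4,-1],[0,0,0,0,0,-4,-1]]]'; python3 -c "
from plant import monitor;s=monitor.read_state();print(s['moment'],s['q'][5])"
```

```text
time_s: 6.9
eef_pos: [0.4756, 0.2196, 0.0634]
tcp_rot: [[-0.901, -0.434, -0.001], [-0.434, 0.901, 0.001], [0.001, 0.001, -1.0]]
contact_force: [-13.1, -1.6, 20.1]
gripper_width: 0.0107
gripper_force: 63.2
[-0.31464534  3.04180492 -0.0201959 ] -15.283636693395009
time_s: 7.28
eef_pos: [0.4756, 0.2197, 0.0634]
tcp_rot: [[-0.929, -0.371, -0.001], [-0.371, 0.929, 0.001], [0.001, 0.001, -1.0]]
contact_force: [-13.1, -0.7, 20.0]
gripper_width: 0.0106
gripper_force: 64.6
[-0.41492833  2.98484872  0.94403691] -11.356489445724852
```

```bash
python3 -m jog '[[[0,0,0,0,0,0,0],[0,0,0,0,0,0,0],[0,0,0,0,0,0,0],[0,0,0,0,0,0,0],[0,0,2,0,0,0,0],[0,0,6,0,0,0,0],[0,0,11,0,0,0,0],[0,0,11,0,0,0,0]]]'; python3 - <<'E'
from h import *
s=monitor.read_state();c=cams.read_camera('wrist')
a=c['img'][:400,120:520]
d=cams.read_camera('side')['img'][180:330,230:380]
cv2.imwrite('pics/w4.png',np.hstack([a,cv2.resize(d,(400,400))]))
E
```

```text
time_s: 8.28
eef_pos: [0.4787, 0.2195, 0.1764]
tcp_rot: [[-0.929, -0.37, 0.007], [-0.37, 0.929, 0.001], [-0.007, -0.001, -1.0]]
contact_force: [0.5, 1.1, 0.0]
gripper_width: 0.0425
gripper_force: 0.0
```

View pics/w4.png

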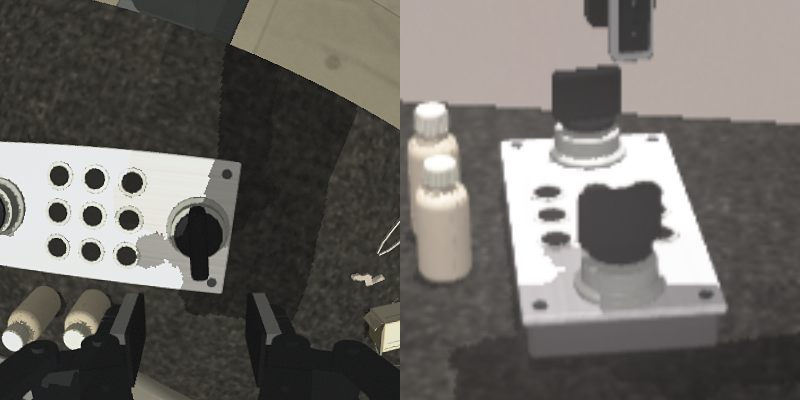

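The loose knob's bar (left crop ~198,205–280) now lies across the block. Next, check its height against the fastened knob in the side view (bar tops at v≈250 and v≈205).

```bash
python3 - <<'E'
from h import *
c=cams.read_camera('side');K=np.array(c['camera_matrix'])
for n,p in [('loose',(.4768,.2195)),('done',(.5205,.056))]:
  for z in (.103,.093):
    x=K@(np.array(c['R'])@np.array([p[0],p[1]-.006,z])+c['t']);print(n,z,(x/x[2])[:2].round(1))
g=c['img'].max(2)
for u in (309,313,317): print('loose',u,g[240:262,u])
for u in (295,300,305): print('done',u,g[197:215,u])
E
```

```text
loose 0.103 [311.4 240.4]
loose 0.093 [311.4 246.8]
done 0.103 [298.7 197.2]
done 0.093 [298.7 202.7]
loose 309 [209 149 253 255 255 255 255 255 255 254 201  71  72  72  72  72  72  73
  72  72  73  72]
loose 313 [254 255 255 255 255 255 255 255 255 246 135  71  72  72  72  72  71  72
  71  72  71  72]
loose 317 [255 255 255 255 255 255 255 254 235 126  70  71  72  71  72  71  71  71
  70  71  71  71]
done 295 [181 181 181 181 181 181 181 181 180 126  72  70  64  61  62  63  62  63]
done 300 [181 181 181 180 180 181 181 182 126  71  70  66  62  61  62  61  62  62]
done 305 [182 181 181 181 181 182 181 122  67  70  67  62  60  60  61  62  61  62]
```

The knob is down: its top edge is at v≈250, near the prediction for down (247) and well off the one for up (240). The fastened knob's edge shows the same offset of about 3 px.

```bash
python3 -c "
from plant import sign_off;print(sign_off())"
```

```text
the job is handed in; nothing more can be done
None
```

The standing knob was pressed down and turned clockwise to its end stop, and it stayed down after release; the other knob was not touched, and the job was handed in at about 8.5 s of the 32 s.

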